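Build a packed riser and lay a mallet-head blank in its carving cradle

ROBOT

A 6-joint arm with a two-finger parallel gripper is mounted at the origin on the work surface. World frame = base frame: x ahead of the robot, y to its left, z up, the work surface at z = 0. Lengths are in mm, angles in degrees, forces in N, time in s.
With the tool pointing down it reaches from about 300 to 850 mm from the base axis. Payload 4.2 kg.
Tool frame: the origin (TCP) lies midway between the tips of the shut fingers; the grasp point (between the pads) lies env.hold_point_z behind it (env.hold_point_z is the distance from the TCP to the grasp point, in mm); z points along the fingers, y is the line along which they close (so a half turn about z gives the same grasp; the last joint's range is limited). The gripper opens to 91 mm and grips with 3 to 60 N. Pads are 32 mm wide; open, the fingers measure 118 mm over their backs; the gripper's body (76 mm by 178 mm) begins 60 mm behind the grasp point.
Start: joints at [67.552, 18.312, 89.639, -0, 72.044, -1.146], TCP at [208.897, 535.729, 213.976] pointing down, gripper open.
Joint ranges: [-177.97, 177.97], [-48.28, 115.42], [12.27, 149.76], [-77.06, 257.06], [2.81, 150.46], [-146.56, 146.56]. Speed limits (degrees/s): [147.25, 147.25, 180, 180, 180, 180].

INTERFACE

Orientations are given as [roll, pitch, yaw] about the fixed x, y, z axes, in that order (R = Rz(yaw) Ry(pitch) Rx(roll)).
In Python, from workcell import env, viewer, spotter gives the robot as it stands.
- The arm moves only by the tool apply_moves, never from a script. Its arguments are lists of equal length, an entry for each row: "delta_pos": the shift along the world's x, y, z normalised to -1 to 1, where 1 is 120 mm, a list of three; "rot": the turn, a rotation vector about the world's x, y, z normalised to -1 to 1, where 1 is 1.5 rad, a list of three; "hand": the opening, from 0 (shut) to 1 (fully open). A call has 1 to 10 rows; each row is the pose to reach, as a shift and turn from the pose commanded when the call began; what a row does not reach only later rows make up. A row lasts 1/12 s, in which the tool goes at most 41.7 mm and 7.16 degrees, less where a joint would pass 70% of its speed; a pose out of reach is approached as far as the arm can. A call with a number of a shift or a turn outside -1 to 1 is refused whole. A call with a gripper value outside its range is refused whole. The fingers move at their own pace and stop on an object; "newtons" is the grip in N (left out, the last holds). Time passes only in rows, so rows that repeat a pose let the fingers close. It gives the time, the measured TCP pose, the force, the opening and the grip force at its end, in the units of the state.
- env.state(): the state, without advancing time (a new reading comes with each control period).
- viewer.grab_frame(name): name is "scene" or "top"; returns a dict with "pixels" (420x560x3 uint8, red, green, blue), "camera_matrix" (3x3 intrinsics, pixels), "R" (3x3) and "t" (3): a world point X has camera coordinates R X + t. Camera axes: x right, y down, z forward; pixel columns grow to the right and rows downward; lengths in mm; the calibration is good to about 2 mm. A picture is of the moment at which its call begins. There is no depth.
- env.job_done(): hands the job in; it is judged then, once.
Trained networks look in a picture, given as the dict that the camera call returned (one of the last four; its "shot" number tells which), for a name from the list of things; names that differ only in an ending like _2 or _b are one class to them, and where a whole thing is asked for, a point or a joint stands for the part that bears it (a point fixed in the world has none). Each returns a list of dicts, best first, with "score" (0 to 1); they miss things now and then, are a little off and sometimes report something else, mostly with a low value. They report only what shows in the picture. A call takes as long as a camera call.
- spotter.trace(picture, query): "mask" (420x560 bool, what is visible of it) and "box" ([centre column, centre row, width, height] in pixels, round what is visible of it).
- spotter.landmark_of(picture, query): "position" ([column, row] in pixels: a listed point, or the origin of a listed thing).
The state is a dict: "time_s": time; "qpos": joint angles; "qvel": joint speeds; "effort": joint torques, N m; "ee_pos": TCP position; "ee_rot": TCP orientation; "force": force on the tool from outside, world axes, zero at the start; "torque": the same for the moment, N m; "gripper_width": finger opening in mm; "gripper_force": force on a finger pad.
Only numpy, scipy, OpenCV 4.12 (cv2) and the standard library are available. Lean on these libraries where they do the work, as an engineer would, in place of code of your own. Each camera call takes 0.05 s, during which the arm holds its last target. There are 200 camera calls.

TASK

Raise the V-cradle to carving height: build a riser on the stone slab from all the packer boards laid out, longest at the bottom and shortest on top, each centred over the slab with its length along the slab's, and set the cradle on top the same way; let go of every piece, the cradle included, and press it down firmly with the fingertips to feel that it lies flat before you add the next. Then lay the standing eight-sided mallet-head blank on its side in both V notches of the cradle, about midway along (either way round), and let go. Do not knock over the glass varnish jar.

Things in the scene. Friction and masses are not known exactly. Their poses are not given: they have to be found in the camera images.
- slab_top (a point): Centre of the top face of the pale polished stone flattening slab, 200 x 90 mm and 14 mm thick, fixed on the bench; x along its length, y across, z up. The riser is built on it.
- packer_180_mid (a point): Centre of the plywood packer board 180 mm long, 56 mm wide, 20 mm thick, lying loose and flat on the bench to the left or right (None if there is none at this start); x along its length, z up through its thickness. About 0.1 kg; bears any firm press.
- packer_155_mid (a point): Centre of the plywood packer board 155 mm long, 56 mm wide, 20 mm thick, lying loose and flat on the bench to the left or right (None if there is none at this start); x along its length, z up through its thickness. About 0.1 kg; bears any firm press.
- packer_130_mid (a point): Centre of the plywood packer board 130 mm long, 56 mm wide, 20 mm thick, lying loose and flat on the bench to the left or right (None if there is none at this start); x along its length, z up through its thickness. About 0.1 kg; bears any firm press.
- packer_105_mid (a point): Centre of the plywood packer board 105 mm long, 56 mm wide, 20 mm thick, lying loose and flat on the bench to the left or right (None if there is none at this start); x along its length, z up through its thickness. About 0.1 kg; bears any firm press.
- cradle_mid (a point): The dark wooden V-cradle: a base board 110 mm long, 56 mm wide, 18 mm thick, with an upright V saddle (18 mm thick, 58 mm wide, standing to 38 mm above the cradle's underside, solid up to 25 mm at the bottom of its V) at each end and an open gap of 74 mm between the saddles. This point is the centre of its base board, 9 mm above the underside; x along its length (the direction in which the blank is to lie), z up. Press it on the base board in the gap. 0.2 kg.
- cradle_axis (a point): Point of the cradle half-way between its saddles, 56 mm above its underside and 38 mm above the board in the gap: the middle of the blank comes here when it lies home in both V notches; axes as the cradle's.
- blank_mid (a point): Middle of the eight-sided pale maple mallet-head blank: 60 mm across flats, 110 mm long, a dark round bore mouth in its upper end; this point is 55 mm from either end; z along its length, foot to bored end, x and y square to flats (flats every 45 degrees about z). It starts standing upright on its foot (should it be knocked over, it may be taken as it lies). 0.17 to 0.31 kg, smooth wood (friction about 0.4). Lying home in the cradle, a flat faces straight up.
- varnish_jar_top (a point): Centre of the lid of the amber glass varnish jar that stands among the things, 66 mm wide, 85 mm tall; z up. To be left standing.

How it is judged (in metres and radians):
On the way, in this order (a step that is already met when the one before it is completed fails the run):
1. the 180 mm packer (if there) lies flat on the slab or stack, centred and in line, let go (horizontal distance between packer_180_mid and slab_top below 0.015 m and angle between the x axis of packer_180_mid and the x axis of slab_top, either way round below 0.15 rad and angle between packer_180_mid's own z axis and vertical below 0.05 rad and contact force between the fingers and packer_180 below 0.2 N and linear speed of packer_180 below 0.03 m/s), for 0.3 s.
2. the 180 mm packer (if there) is then pressed down with the fingers as it lies there (horizontal distance between packer_180_mid and slab_top below 0.015 m and angle between the x axis of packer_180_mid and the x axis of slab_top, either way round below 0.15 rad and angle between packer_180_mid's own z axis and vertical below 0.05 rad and contact force between the fingers and packer_180 above 3 N and contact force between packer_180 and slab above 5 N), for 0.1 s.
3. the 155 mm packer (if there) lies flat on the slab or stack, centred and in line, let go (horizontal distance between packer_155_mid and slab_top below 0.015 m and angle between the x axis of packer_155_mid and the x axis of slab_top, either way round below 0.15 rad and angle between packer_155_mid's own z axis and vertical below 0.05 rad and contact force between the fingers and packer_155 below 0.2 N and linear speed of packer_155 below 0.03 m/s), for 0.3 s.
4. the 155 mm packer (if there) is then pressed down with the fingers as it lies there (horizontal distance between packer_155_mid and slab_top below 0.015 m and angle between the x axis of packer_155_mid and the x axis of slab_top, either way round below 0.15 rad and angle between packer_155_mid's own z axis and vertical below 0.05 rad and contact force between the fingers and packer_155 above 3 N and (contact force between packer_155 and slab above 5 N or contact force between packer_155 and packer_180 above 5 N)), for 0.1 s.
5. the 130 mm packer (if there) lies flat on the slab or stack, centred and in line, let go (horizontal distance between packer_130_mid and slab_top below 0.015 m and angle between the x axis of packer_130_mid and the x axis of slab_top, either way round below 0.15 rad and angle between packer_130_mid's own z axis and vertical below 0.05 rad and contact force between the fingers and packer_130 below 0.2 N and linear speed of packer_130 below 0.03 m/s), for 0.3 s.
6. the 130 mm packer (if there) is then pressed down with the fingers as it lies there (horizontal distance between packer_130_mid and slab_top below 0.015 m and angle between the x axis of packer_130_mid and the x axis of slab_top, either way round below 0.15 rad and angle between packer_130_mid's own z axis and vertical below 0.05 rad and contact force between the fingers and packer_130 above 3 N and (contact force between packer_130 and slab above 5 N or contact force between packer_130 and packer_180 above 5 N or contact force between packer_130 and packer_155 above 5 N)), for 0.1 s.
7. the 105 mm packer (if there) lies flat on the slab or stack, centred and in line, let go (horizontal distance between packer_105_mid and slab_top below 0.015 m and angle between the x axis of packer_105_mid and the x axis of slab_top, either way round below 0.15 rad and angle between packer_105_mid's own z axis and vertical below 0.05 rad and contact force between the fingers and packer_105 below 0.2 N and linear speed of packer_105 below 0.03 m/s), for 0.3 s.
8. the 105 mm packer (if there) is then pressed down with the fingers as it lies there (horizontal distance between packer_105_mid and slab_top below 0.015 m and angle between the x axis of packer_105_mid and the x axis of slab_top, either way round below 0.15 rad and angle between packer_105_mid's own z axis and vertical below 0.05 rad and contact force between the fingers and packer_105 above 3 N and (contact force between packer_105 and slab above 5 N or contact force between packer_105 and packer_180 above 5 N or contact force between packer_105 and packer_155 above 5 N or contact force between packer_105 and packer_130 above 5 N)), for 0.1 s.
9. the cradle lies flat on top of the stack, centred and in line, let go (horizontal distance between cradle_mid and slab_top below 0.015 m and angle between the x axis of cradle_mid and the x axis of slab_top, either way round below 0.15 rad and angle between cradle_mid's own z axis and vertical below 0.05 rad and z of cradle_mid in the frame of slab_top above 0.035 m and contact force between the fingers and cradle below 0.2 N and linear speed of cradle below 0.03 m/s), for 0.3 s.
10. the cradle is then pressed down with the fingers as it lies there (horizontal distance between cradle_mid and slab_top below 0.015 m and angle between the x axis of cradle_mid and the x axis of slab_top, either way round below 0.15 rad and angle between cradle_mid's own z axis and vertical below 0.05 rad and z of cradle_mid in the frame of slab_top above 0.035 m and contact force between the fingers and cradle above 3 N and (contact force between cradle and slab above 5 N or contact force between cradle and packer_180 above 5 N or contact force between cradle and packer_155 above 5 N or contact force between cradle and packer_130 above 5 N or contact force between cradle and packer_105 above 5 N)), for 0.1 s.
At the end, for the whole second after the job is handed in: Packers and cradle lie flat, within 15 mm of the slab's centre and 8 degrees of its line, longest lowest, each let go and pressed (5 N or more) before the next; the blank lies in both notches, middle within 20 mm along, 8 across, 7 up, 4.5 degrees; all let go and at rest (all of step 1 and all of step 3 and all of step 5 and all of step 7 and all of step 9 and z of each of packer_155_mid, packer_130_mid, packer_105_mid in the frame of packer_180_mid above 0.01 m and z of each of packer_130_mid, packer_105_mid in the frame of packer_155_mid above 0.01 m and z of packer_105_mid in the frame of packer_130_mid above 0.01 m and contact force between the fingers and blank below 0.2 N and linear speed of blank below 0.03 m/s and angle between the z axis of blank_mid and the x axis of cradle_axis, either way round below 0.08 rad and x of blank_mid in the frame of cradle_axis between -0.02 and 0.02 m and y of blank_mid in the frame of cradle_axis between -0.008 and 0.008 m and z of blank_mid in the frame of cradle_axis between -0.007 and 0.007 m); the robot touches nothing.
It fails at once if the varnish jar is knocked over (angle between varnish_jar_top's own z axis and vertical above 0.7 rad).
Of packer_180, packer_155, packer_130, packer_105 only 2 to 4 are there at a start; the rules pass over those that are not, and their reading is None.
At some moment in a run one of blank may be knocked a few centimetres aside while the robot is not near it.
Once in a run the grip may slacken for a moment while it holds something.
It also fails if it takes over 210 s, if anything falls off the work surface, if the arm or the gripper's body presses on something with over 40 N, if the wrist force passes 120 N, or if a joint passes its speed limit or range.

## Working session

There is one attempt and no reset: what is moved stays moved. The work goes in short steps, Python scripts to look and compute and a tool call to move; the robot and the scene stay as the last step left them, time stands still between calls to the robot, and variables do not carry over. Pictures are saved under pics/ and viewed, at most 14 in all, crops included, and the job is handed in when it is done.

Besides the shell and the picture viewer there is one more tool, called after "Request:" as a command line: name --argument value ..., lists and objects as JSON in quotes. apply_moves: Moves the arm, as the interface text tells. Its arguments: {"type":"object","properties":{"delta_pos":{"type":"array"},"rot":{"type":"array"},"hand":{"type":"array"},"newtons":{"type":"number"}},"required":["delta_pos","rot","hand"]}

```bash
mkdir -p pics; ls; cat > h.py <<'E'
import numpy as np, cv2
from workcell import env, viewer, spotter
def grab(save=None):
    f={n:viewer.grab_frame(n) for n in("scene","top")}
    if save:
        for n in f: cv2.imwrite(f"pics/{save}_{n}.png",f[n]["pixels"][:,:,::-1])
    return f
def proj(f,X):
    c=np.array(f["R"])@np.array(X,float)+np.array(f["t"]).ravel(); p=np.array(f["camera_matrix"])@c; return p[:2]/p[2]
def ray(f,uv):
    R=np.array(f["R"]);t=np.array(f["t"]).ravel()
    d=R.T@np.linalg.inv(f["camera_matrix"])@np.array([uv[0],uv[1],1.]); return -R.T@t,d/np.linalg.norm(d)
def onz(f,uv,z):
    o,d=ray(f,uv); return o+d*(z-o[2])/d[2]
def tri(fs,uvs):
    A=np.zeros((3,3));b=np.zeros(3);rs=[ray(f,u) for f,u in zip(fs,uvs)]
    for o,d in rs:
        P=np.eye(3)-np.outer(d,d);A+=P;b+=P@o
    X=np.linalg.solve(A,b);return X,max(np.linalg.norm((np.eye(3)-np.outer(d,d))@(X-o)) for o,d in rs)
E
python3 - <<'E'
from h import *
f=grab("a")
for n in f: print(n,(-np.array(f[n]["R"]).T@np.array(f[n]["t"]).ravel()).round(),ray(f[n],(280,210))[1].round(2),f[n]["camera_matrix"][0][0])
print(env.hold_point_z, env.state())
for q in ["slab_top","packer_180_mid","packer_155_mid","packer_130_mid","packer_105_mid","cradle_mid","cradle_axis","blank_mid","varnish_jar_top"]:
    r={n:spotter.landmark_of(f[n],q) for n in f}
    print(q,{n:[(np.round(d["position"],1).tolist(),round(d["score"],2)) for d in r[n][:3]] for n in r})
    if all(r.values()):
        X,e=tri([f[n] for n in f],[r[n][0]["position"] for n in f]);print("   ",X.round(1),round(e,1))
E
```

```text
pics
scene [1345.  300.  800.] [-0.69 -0.27 -0.67] 386.4166517237579
top [ 429.    5. 1076.] [ 0.13 -0.01 -0.99] 420.35202118047863
18.8 {'time_s': 0.1, 'qpos': array([ 6.75530549e+01,  1.83467621e+01,  8.96989147e+01, -6.95076309e-04,
        7.20444813e+01, -1.14564497e+00]), 'qvel': array([-0.04988554, -0.08235051, -0.13840369, -0.07452096,  0.0091544 ,
       -0.07174953]), 'effort': array([-2.33179062e-04, -4.13336170e+01, -2.32509041e+01,  7.31726387e-02,
        4.22317442e-02, -4.25776363e-05]), 'ee_pos': array([208.70915461, 535.29924423, 213.21994776]), 'ee_rot': array([-1.79909847e+02, -1.14186264e-03,  1.58698914e+02]), 'force': array([ 0.06675186, -0.18180346, -0.95304909]), 'torque': array([-0.06289924, -0.00234789,  0.03772911]), 'gripper_force': 0.0, 'gripper_width': 90.98443586156205}
slab_top {'scene': [([292.2, 201.2], 0.7)], 'top': [([278.2, 244.9], 0.95), ([132.5, 259.7], 0.18)]}
    [483.5   4.2  10. ] 1.7
packer_180_mid {'scene': [([190.7, 170.2], 0.57)], 'top': [([426.1, 247.9], 0.61)]}
    [ 468.5 -371.4   10.3] 1.3
packer_155_mid {'scene': [], 'top': []}
packer_130_mid {'scene': [([414.1, 228.9], 0.88)], 'top': [([135.4, 254.1], 0.7)]}
    [466.8 367.8  14.1] 6.3
packer_105_mid {'scene': [], 'top': []}
cradle_mid {'scene': [([297.5, 251.7], 0.57)], 'top': [([246.2, 173.5], 0.7)]}
    [669.8  86.7   4.7] 4.9
cradle_axis {'scene': [([293.3, 241.6], 0.77)], 'top': [([245.0, 169.7], 0.59)]}
    [672.5  80.7  44.4] 1.5
blank_mid {'scene': [([242.6, 230.6], 0.92)], 'top': [([306.2, 157.4], 0.93)]}
    [696.5 -65.7  52. ] 6.3
varnish_jar_top {'scene': [([180.5, 200.1], 0.83), ([294.0, 239.0], 0.62)], 'top': [([385.5, 158.0], 0.75), ([426.3, 251.2], 0.65)]}
    [ 684.3 -259.4   85.2] 1.8
```

View pics/a_top.png

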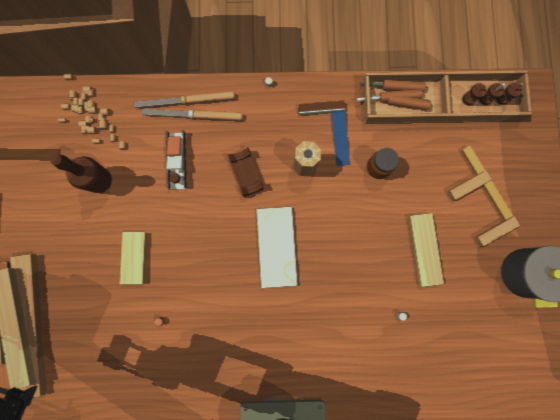

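View pics/a_scene.png

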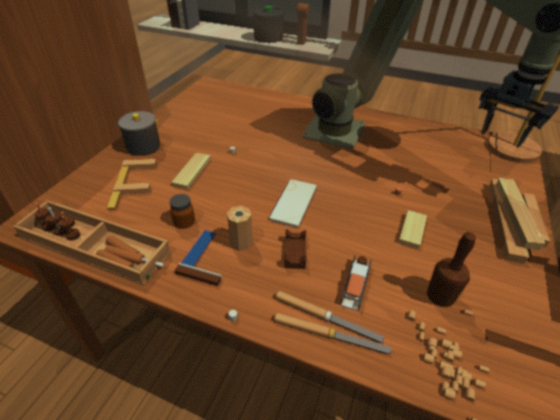

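Top view: slab (277,247), a packer at right (427,250) and one at left (133,258), cradle (247,172), blank (308,155) and jar (383,163). The scene view agrees. A yellow patch shows at (545,303) by the pot, so I'll check that and fit outlines.

```bash
cat >> h.py <<'E'
def rect(f,q,z,mask=None,idx=0):
    """oriented rectangle of a mask projected to plane z: centre, long, short, yaw of long side"""
    if mask is None:
        r=spotter.trace(f,q)
        if not r: return None
        mask=r[idx]["mask"]
    c=max(cv2.findContours(mask.astype(np.uint8),cv2.RETR_EXTERNAL,cv2.CHAIN_APPROX_NONE)[0],key=cv2.contourArea)[:,0]
    P=np.array([onz(f,p,z)[:2] for p in c],np.float32)
    (x,y),(w,h),a=cv2.minAreaRect(P)
    if w<h: w,h,a=h,w,a+90
    return np.round([x,y,w,h,(a+90)%180-90],1)
E
python3 - <<'E'
from h import *
f=grab()
for n in f:
  for q,z in [("slab_top",14),("packer_180_mid",20),("packer_155_mid",20),("packer_130_mid",20),("packer_105_mid",20),("cradle_mid",38),("blank_mid",110),("varnish_jar_top",85)]:
    r=spotter.trace(f[n],q)
    print(n,q,[(round(d["score"],2),np.round(d["box"]).tolist(),rect(f[n],q,z,d["mask"]).tolist()) for d in r[:2]])
t=f["top"]["pixels"][:,:,::-1]; s=f["scene"]["pixels"][:,:,::-1]
im=np.hstack([cv2.resize(t[230:330,500:560],None,fx=4,fy=4),cv2.resize(t[140:210,220:350],None,fx=4,fy=5.7143)[:400],])
im=cv2.resize(im,(760,400))
im2=np.hstack([cv2.resize(s[100:170,100:200],(380,190)),cv2.resize(s[190:290,220:320],(380,190))])
cv2.imwrite("pics/b.png",np.vstack([im,im2]))
E
```

```text
scene slab_top [(0.75, [291.0, 206.0, 45.0, 47.0], [488.0, 11.9, 214.0, 93.0, 4.2])]
scene packer_180_mid [(0.66, [190.0, 173.0, 34.0, 33.0], [474.6, -361.2, 199.0, 67.9, 5.7])]
scene packer_155_mid [(0.25, [191.0, 172.0, 38.0, 34.0], [476.5, -361.2, 202.8, 71.4, 5.7])]
scene packer_130_mid [(0.92, [413.0, 230.0, 25.0, 34.0], [468.0, 368.8, 149.0, 57.5, -1.9])]
scene packer_105_mid [(0.41, [183.0, 212.0, 27.0, 35.0], [660.1, -280.0, 161.2, 69.4, 43.0])]
scene cradle_mid [(0.77, [296.0, 247.0, 22.0, 36.0], [688.6, 89.9, 134.1, 58.5, 19.2])]
scene blank_mid [(0.59, [241.0, 230.0, 28.0, 43.0], [734.9, -43.5, 157.8, 61.7, 31.8])]
scene varnish_jar_top [(0.91, [185.0, 209.0, 24.0, 37.0], [718.1, -232.1, 148.5, 60.9, 40.7])]
top slab_top [(0.59, [279.0, 248.0, 39.0, 82.0], [479.3, 7.0, 202.1, 93.3, 3.3])]
top packer_180_mid []
top packer_155_mid []
top packer_130_mid [(0.61, [137.0, 258.0, 29.0, 52.0], [459.9, 364.1, 126.6, 61.4, -1.2])]
top packer_105_mid []
top cradle_mid [(0.76, [248.0, 172.0, 33.0, 42.0], [667.8, 79.4, 115.1, 58.6, 18.6])]
top blank_mid [(0.6, [308.0, 157.0, 34.0, 36.0], [681.0, -69.5, 84.9, 61.5, -12.7])]
top varnish_jar_top [(0.64, [383.0, 163.0, 38.0, 30.0], [673.0, -254.6, 84.5, 61.4, -46.2])]
```

View pics/b.png

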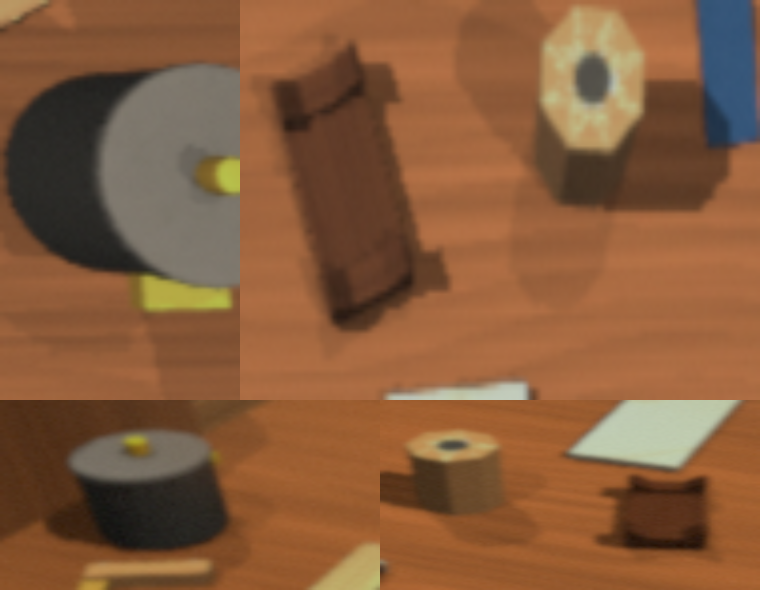

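The pot's yellow patch is a part of the pot up at lid height, not a board. So there are two packers, 180 (right) and 130 (left). Next I fit box models to both views for precise poses.

```bash
cat >> h.py <<'E'
from scipy.optimize import minimize
def box(L,W,H): return np.array([[x,y,z] for x in(-L/2,L/2) for y in(-W/2,W/2) for z in(0,H)])
def octo(): 
    a=np.radians(22.5+45*np.arange(8));r=30/np.cos(np.pi/8)
    return np.array([[r*np.cos(t),r*np.sin(t),z] for t in a for z in(0,110)])
M={"slab":box(200,90,14),"180":box(180,56,20),"130":box(130,56,20),"cradle":box(110,57,38),"blank":octo()}
def place(m,p,z):
    c,s=np.cos(p[2]),np.sin(p[2]);return m@np.array([[c,s,0],[-s,c,0],[0,0,1]])+[p[0],p[1],z]
def poly(f,m,p,z): return cv2.convexHull(np.array([proj(f,X) for X in place(m,p,z)],np.float32))[:,0]
S=4
def fill(q,o,sh):
    im=np.zeros((sh[0]*S,sh[1]*S),np.uint8);cv2.fillPoly(im,[np.round(((q-o+.5)*S-.5)*16).astype(np.int32)],1,shift=4)
    return cv2.resize(im.astype(np.float32),(sh[1],sh[0]),interpolation=cv2.INTER_AREA)
def fit(fs,name,p0,z=0,pad=14):
    """p0=x,y,yaw(deg); grabCut mask from guess, then silhouette fit over pictures fs"""
    m=M[name];p0=np.array([p0[0],p0[1],np.radians(p0[2])]);D=[]
    for f in fs:
        q=poly(f,m,p0,z);lo=np.maximum(np.floor(q.min(0))-pad,0).astype(int);hi=np.ceil(q.max(0)).astype(int)+pad
        im=f["pixels"][lo[1]:hi[1],lo[0]:hi[0],::-1].copy();g=fill(q,lo,im.shape[:2])>.5
        k=np.ones((3,3),np.uint8);G=g.astype(np.uint8)
        gc=np.where(g,3,2).astype(np.uint8);gc[cv2.dilate(G,k,iterations=7)==0]=0;gc[cv2.erode(G,k,iterations=4)>0]=1
        cv2.grabCut(im,gc,None,np.zeros((1,65)),np.zeros((1,65)),4,cv2.GC_INIT_WITH_MASK)
        D.append((f,lo,((gc==1)|(gc==3)).astype(np.float32)))
    def cost(v):
        p=p0+np.array([v[0],v[1],v[2]/50]);return sum(np.abs(fill(poly(f,m,p,z),lo,k.shape)-k).sum()/k.sum() for f,lo,k in D)
    r=minimize(cost,[0,0,0],method="Nelder-Mead",options=dict(initial_simplex=[[0,0,0],[8,0,0],[0,8,0],[0,0,6]],xatol=.05,fatol=1e-4))
    p=p0+np.array([r.x[0],r.x[1],r.x[2]/50]);return np.round([p[0],p[1],np.degrees(p[2]),r.fun/len(fs)],2)
E
cat > m.py <<'E'
from h import *
f=grab();t,s=f["top"],f["scene"]
for n,p in [("slab",(482,5,3.5)),("180",(466,-368,6)),("130",(463,367,-1)),("cradle",(670,82,19)),("blank",(690,-67,0))]:
    print(n,"top",fit([t],n,p),"scene",fit([s],n,p),"both",fit([t,s],n,p))
E
python3 m.py
```

```text
slab top [4.8018e+02 7.5500e+00 2.7100e+00 2.0000e-02] scene [4.7702e+02 8.1300e+00 3.5300e+00 1.0000e-01] both [4.8007e+02 8.0400e+00 2.5400e+00 6.0000e-02]
180 top [ 4.6586e+02 -3.7202e+02  5.6600e+00  1.1000e-01] scene [ 4.6686e+02 -3.6758e+02  5.7400e+00  1.0000e-01] both [ 4.6503e+02 -3.7002e+02  5.5600e+00  1.3000e-01]
130 top [ 4.5947e+02  3.6192e+02 -3.2300e+00  1.5000e-01] scene [ 4.4583e+02  3.7007e+02 -1.2200e+00  1.6000e-01] both [ 4.5873e+02  3.6890e+02 -2.0600e+00  1.9000e-01]
cradle top [6.6931e+02 7.8630e+01 2.2370e+01 1.6000e-01] scene [6.7502e+02 8.2230e+01 1.7010e+01 2.0000e-01] both [6.7e+02 8.2e+01 1.9e+01 1.9e-01]
blank top [ 6.9417e+02 -7.1480e+01  6.0000e-02  9.0000e-02] scene [ 6.9211e+02 -6.8990e+01  3.9900e+00  4.0000e-02] both [ 6.9267e+02 -6.9940e+01 -9.0800e+00  6.0000e-02]
```

Request:
apply_moves --delta_pos '[[0.27,-0.94,0],[0.27,-0.94,0],[0.27,-0.94,0],[0.27,-0.94,0]]' --rot '[[0,0,-0.2225],[0,0,-0.2225],[0,0,-0.2225],[0,0,-0.2225]]' --hand '[1,1,1,1]' --newtons 30

```text
time_s: 2.33
ee_pos: [241.6, 417.5, 214.0]
ee_rot: [-179.8, 0.1, 139.3]
force: [-0.7, -0.6, -0.3]
gripper_width: 91.2
gripper_force: 0.0
```

Request:
apply_moves --delta_pos '[[0.27,-0.94,0],[0.27,-0.94,0],[0.27,-0.94,0],[0.27,-0.94,0]]' --rot '[[0,0,-0.2225],[0,0,-0.2225],[0,0,-0.2225],[0,0,-0.2225]]' --hand '[1,1,1,1]'

```text
time_s: 2.67
ee_pos: [274.0, 305.7, 214.1]
ee_rot: [-179.9, 0.1, 120.1]
force: [-1.2, 0.2, -0.1]
gripper_width: 91.2
gripper_force: 0.0
```

Request:
apply_moves --delta_pos '[[0.27,-0.94,0],[0.27,-0.94,0],[0.27,-0.94,0],[0.27,-0.94,0]]' --rot '[[0,0,-0.2225],[0,0,-0.2225],[0,0,-0.2225],[0,0,-0.2225]]' --hand '[1,1,1,1]'

```text
time_s: 3.0
ee_pos: [307.0, 193.6, 214.2]
ee_rot: [180.0, 0.1, 100.9]
force: [-0.5, 1.2, -0.2]
gripper_width: 91.3
gripper_force: 0.0
```

Request:
apply_moves --delta_pos '[[0.27,-0.94,0],[0.27,-0.94,0],[0.27,-0.94,0],[0.27,-0.94,0]]' --rot '[[0,0,-0.2225],[0,0,-0.2225],[0,0,-0.2225],[0,0,-0.2225]]' --hand '[1,1,1,1]'

```text
time_s: 3.33
ee_pos: [340.4, 81.1, 214.4]
ee_rot: [179.9, 0.1, 81.8]
force: [0.0, 0.3, -0.2]
gripper_width: 91.3
gripper_force: 0.0
```

Request:
apply_moves --delta_pos '[[0.26,-0.94,0],[0.26,-0.94,0],[0.26,-0.94,0],[0.26,-0.94,0]]' --rot '[[0,0,-0.2225],[0,0,-0.2225],[0,0,-0.2225],[0,0,-0.2225]]' --hand '[1,1,1,1]'

```text
time_s: 3.67
ee_pos: [372.3, -31.5, 214.4]
ee_rot: [179.8, 0.0, 62.8]
force: [0.1, 1.0, -0.0]
gripper_width: 91.0
gripper_force: 0.0
```

Request:
apply_moves --delta_pos '[[0.26,-0.94,0],[0.26,-0.94,0],[0.26,-0.94,0],[0.26,-0.94,0]]' --rot '[[0,0,-0.2225],[0,0,-0.2225],[0,0,-0.2225],[0,0,-0.2225]]' --hand '[1,1,1,1]'

```text
time_s: 4.0
ee_pos: [404.1, -144.3, 214.1]
ee_rot: [179.8, -0.0, 43.8]
force: [0.7, -0.3, 0.7]
gripper_width: 91.3
gripper_force: 0.0
```

Request:
apply_moves --delta_pos '[[0.26,-0.94,0],[0.26,-0.94,0],[0.26,-0.94,0],[0.26,-0.94,0]]' --rot '[[0,0,-0.2225],[0,0,-0.2225],[0,0,-0.2225],[0,0,-0.2225]]' --hand '[1,1,1,1]'

```text
time_s: 4.33
ee_pos: [435.4, -257.1, 213.6]
ee_rot: [179.8, -0.1, 24.7]
force: [0.5, 0.0, -0.0]
gripper_width: 91.2
gripper_force: 0.0
```

Request:
apply_moves --delta_pos '[[0.26,-0.94,-0.5],[0.26,-0.94,-0.5],[0.26,-0.94,-0.5],[0.26,-0.94,-0.5],[0.26,-0.94,-0.5]]' --rot '[[0,0,-0.2225],[0,0,-0.2225],[0,0,-0.2225],[0,0,-0.2225],[0,0,-0.2225]]' --hand '[1,1,1,1,1]'

```text
time_s: 4.75
ee_pos: [464.1, -365.6, 151.6]
ee_rot: [-179.8, 0.1, 5.9]
force: [0.7, 0.4, 0.1]
gripper_width: 91.1
gripper_force: 0.0
```

```bash
python3 - <<'E'
from h import *
f=grab();t,s=f["top"],f["scene"]
print(env.state()["ee_pos"],env.state()["ee_rot"],env.state()["force"])
for z in(0,):
  print(fit([s],"180",(466,-369,5.7)),fit([t],"180",(466,-369,5.7)))
q=poly(t,M["180"],(466,-369,.0995),0)
im=np.hstack([cv2.resize(t["pixels"][190:310,370:490,::-1],(400,400)),cv2.resize(s["pixels"][110:230,130:250,::-1],(400,400))])
cv2.imwrite("pics/c.png",im)
E
```

```text
[ 464.00592162 -364.4312671   154.01885553] [-1.79905581e+02  1.30419104e-02  5.90799898e+00] [ 0.62612248  0.10891965 -0.76410042]
[ 4.6482e+02 -3.7010e+02  5.6900e+00  5.0000e-02] [ 4.6614e+02 -3.7659e+02  5.6300e+00  1.5000e-01]
```

View pics/c.png

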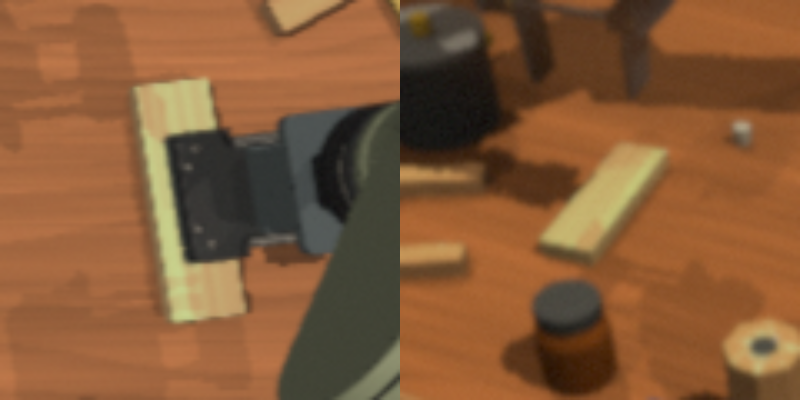

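The crop shows the gripper over the right packer, with its fingers astride the board. Descending.

Request:
apply_moves --delta_pos '[[0.012,-0.042,-0.3],[0.012,-0.042,-0.6],[0.012,-0.042,-0.83],[0.012,-0.042,-0.83]]' --rot '[[0,0,0],[0,0,0],[0,0,0],[0,0,0]]' --hand '[1,1,1,1]'

```text
time_s: 5.18
ee_pos: [462.1, -367.0, 50.6]
ee_rot: [-179.6, 0.4, 5.9]
force: [-1.1, 0.5, 0.0]
gripper_width: 91.0
gripper_force: 0.0
```

Request:
apply_moves --delta_pos '[[0,0,-0.13],[0,0,-0.26],[0,0,-0.35],[0,0,-0.4],[0,0,-0.4],[0,0,-0.4]]' --rot '[[0,0,0],[0,0,0],[0,0,0],[0,0,0],[0,0,0],[0,0,0]]' --hand '[1,1,1,1,1,1]'

```text
time_s: 5.68
ee_pos: [465.4, -371.7, 7.5]
ee_rot: [179.9, -0.1, 5.8]
force: [0.1, -0.3, 0.9]
gripper_width: 91.3
gripper_force: 0.0
```

Request:
apply_moves --delta_pos '[[0,0,-0.02],[0,0,-0.02],[0,0,-0.02],[0,0,-0.02],[0,0,-0.02],[0,0,-0.02],[0,0,-0.02],[0,0,-0.02],[0,0,-0.02],[0,0,-0.02]]' --rot '[[0,0,0],[0,0,0],[0,0,0],[0,0,0],[0,0,0],[0,0,0],[0,0,0],[0,0,0],[0,0,0],[0,0,0]]' --hand '[1,0.3,0.3,0.3,0.3,0.3,0.3,0.3,0.3,0.3]' --newtons 40

```text
time_s: 6.52
ee_pos: [464.7, -371.6, 4.0]
ee_rot: [-180.0, 0.0, 5.7]
force: [-0.4, 0.8, 2.2]
gripper_width: 55.6
gripper_force: 40.0
```

Request:
apply_moves --delta_pos '[[0,0,0.1],[0,0,0.2],[0,0,0.35],[0,0,0.55],[0,0,0.75],[0,0,0.75]]' --rot '[[0,0,0],[0,0,0],[0,0,0],[0,0,0],[0,0,0],[0,0,0]]' --hand '[0.3,0.3,0.3,0.3,0.3,0.3]'

```text
time_s: 7.02
ee_pos: [467.1, -373.8, 98.5]
ee_rot: [179.6, -0.4, 5.7]
force: [0.7, -1.5, -0.7]
gripper_width: 55.9
gripper_force: 40.0
```

Request:
apply_moves --delta_pos '[[0.03,0.25,0],[0.03,0.5,0],[0.03,0.79,0],[0.03,0.79,0]]' --rot '[[0,0,-0.0],[0,0,-0.01],[0,0,-0.01],[0,0,-0.01]]' --hand '[0.3,0.3,0.3,0.3]'

```text
time_s: 7.35
ee_pos: [466.3, -271.3, 92.5]
ee_rot: [-179.7, 0.2, 5.0]
force: [-0.9, 0.1, -1.9]
gripper_width: 55.6
gripper_force: 40.0
```

Request:
apply_moves --delta_pos '[[0.03,0.25,0],[0.03,0.5,0],[0.03,0.79,0],[0.03,0.79,0]]' --rot '[[0,0,-0.0],[0,0,-0.01],[0,0,-0.01],[0,0,-0.01]]' --hand '[0.3,0.3,0.3,0.3]'

```text
time_s: 7.68
ee_pos: [470.2, -177.3, 92.8]
ee_rot: [-179.8, 0.2, 4.2]
force: [0.0, -0.2, -1.1]
gripper_width: 55.5
gripper_force: 40.0
```

Request:
apply_moves --delta_pos '[[0.03,0.25,0],[0.03,0.5,0],[0.03,0.79,0],[0.03,0.79,0]]' --rot '[[0,0,-0.0],[0,0,-0.01],[0,0,-0.01],[0,0,-0.01]]' --hand '[0.3,0.3,0.3,0.3]'

```text
time_s: 8.02
ee_pos: [474.4, -83.2, 93.1]
ee_rot: [-179.9, 0.1, 3.4]
force: [-0.4, 0.3, -1.4]
gripper_width: 55.9
gripper_force: 40.0
```

Request:
apply_moves --delta_pos '[[0.03,0.25,0],[0.03,0.5,0],[0.03,0.75,0],[0.03,0.79,0],[0.03,0.79,0],[0.03,0.79,0],[0.03,0.79,0]]' --rot '[[0,0,-0.0],[0,0,-0.005],[0,0,-0.005],[0,0,-0.005],[0,0,-0.005],[0,0,-0.005],[0,0,-0.005]]' --hand '[0.3,0.3,0.3,0.3,0.3,0.3,0.3]'

```text
time_s: 8.6
ee_pos: [479.2, 6.2, 93.7]
ee_rot: [180.0, 0.0, 2.7]
force: [0.2, 0.3, -1.1]
gripper_width: 55.4
gripper_force: 40.0
```

```bash
python3 - <<'E'
from h import *
f=grab();t,s=f["top"],f["scene"];e=env.state()
print(e["ee_pos"],e["ee_rot"],e["force"],e["gripper_width"])
z=e["ee_pos"][2]-4
print(fit([s],"180",(481,8,3),z),fit([t],"180",(481,8,3),z))
q=poly(s,M["180"],(480,8,.05),z)
im=np.hstack([cv2.resize(t["pixels"][160:310,210:360,::-1],(400,400)),cv2.resize(s["pixels"][110:260,230:380,::-1],(400,400))])
cv2.imwrite("pics/d.png",im)
E
```

```text
[479.18407828   6.27356708  93.8219847 ] [1.79976627e+02 1.13143489e-02 2.62509792e+00] [ 0.33384368  0.62239508 -1.72580476] 55.65732700543324
[4.6701e+02 4.3400e+00 6.0000e+00 3.1000e-01] [4.8029e+02 5.9000e+00 2.7200e+00 2.4000e-01]
```

View pics/d.png

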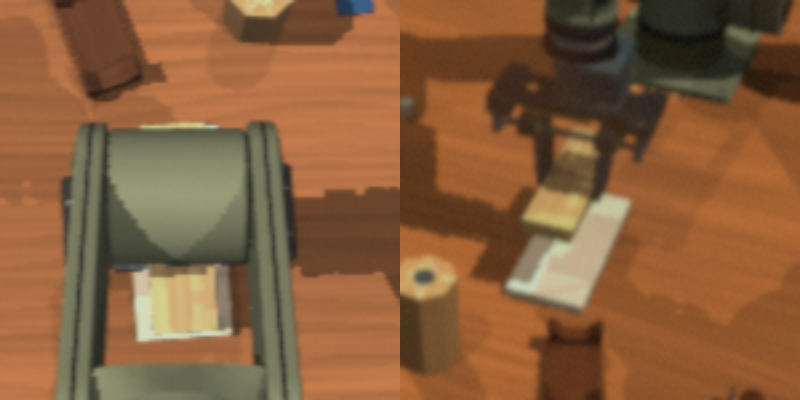

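The crop shows the board held level above the slab and lined up with it. Lowering and releasing.

Request:
apply_moves --delta_pos '[[0.0,0.012,-0.2],[0.0,0.012,-0.4],[0.0,0.012,-0.52],[0.0,0.012,-0.58],[0.0,0.012,-0.6],[0.0,0.012,-0.615],[0.0,0.012,-0.63],[0.0,0.012,-0.63],[0.0,0.012,-0.63]]' --rot '[[0,0,0],[0,0,0],[0,0,0],[0,0,0],[0,0,0],[0,0,0],[0,0,0],[0,0,0],[0,0,0]]' --hand '[0.3,0.3,0.3,0.3,0.3,0.3,0.3,0.3,0.3]'

```text
time_s: 9.45
ee_pos: [479.7, 8.9, 19.0]
ee_rot: [180.0, -0.1, 2.7]
force: [-0.4, -0.1, -0.8]
gripper_width: 55.9
gripper_force: 4.0
```

Request:
apply_moves --delta_pos '[[0,0,0],[0,0,0],[0,0,0],[0,0,0],[0,0,0],[0,0,0.1],[0,0,0.3],[0,0,0.4],[0,0,0.4]]' --rot '[[0,0,0],[0,0,0],[0,0,0],[0,0,0],[0,0,0],[0,0,0],[0,0,0],[0,0,0],[0,0,0]]' --hand '[0.85,0.85,0.85,0.85,0.85,0.85,0.85,0.85,0.85]'

```text
time_s: 10.2
ee_pos: [481.2, 8.9, 68.7]
ee_rot: [180.0, -0.3, 2.7]
force: [0.4, 0.7, -0.8]
gripper_width: 77.4
gripper_force: 0.0
```

```bash
python3 - <<'E'
from h import *
f=grab();t,s=f["top"],f["scene"];e=env.state()
print(e["ee_pos"],e["ee_rot"],e["force"],e["gripper_width"])
print(fit([s],"180",(480,8,3),14),fit([s],"slab",(480,8,3)))
E
```

```text
[479.12485355   8.94932832  66.37953815] [ 1.79991510e+02 -3.18639718e-02  2.71565610e+00] [-0.75695016  0.93912424 -0.6848637 ] 77.40721497050752
[4.8042e+02 3.4100e+00 3.9100e+00 1.5000e-01] [4.6938e+02 7.6000e+00 2.8200e+00 7.0000e-02]
```

Request:
apply_moves --delta_pos '[[0,0,0],[0,0,0],[0,0,0],[0,0,0],[0,0,0],[0,0,-0.1],[0,0,-0.2],[0,0,-0.24],[0,0,-0.24],[0,0,-0.24]]' --rot '[[0,0,0],[0,0,0],[0,0,0],[0,0,0],[0,0,0],[0,0,0],[0,0,0],[0,0,0],[0,0,0],[0,0,0]]' --hand '[0,0,0,0,0,0,0,0,0,0]'

```text
time_s: 11.13
ee_pos: [479.1, 8.9, 37.5]
ee_rot: [180.0, 0.0, 2.7]
force: [-0.3, 0.6, 0.0]
gripper_width: 13.2
gripper_force: 0.0
```

Request:
apply_moves --delta_pos '[[0,0,-0.015],[0,0,-0.03],[0,0,-0.04],[0,0,-0.05],[0,0,-0.05]]' --rot '[[0,0,0],[0,0,0],[0,0,0],[0,0,0],[0,0,0]]' --hand '[0,0,0,0,0]'

```text
time_s: 11.55
ee_pos: [479.8, 8.9, 34.2]
ee_rot: [180.0, -0.1, 2.7]
force: [-4.4, -0.1, 20.2]
gripper_width: 0.9
gripper_force: 10.2
```

Request:
apply_moves --delta_pos '[[0,0,0],[0,0,0],[0,0,0.1],[0,0,0.3],[0,0,0.5],[0,0,0.5]]' --rot '[[0,0,0],[0,0,0],[0,0,0],[0,0,0],[0,0,0],[0,0,0]]' --hand '[0,0,0,0,1,1]'

```text
time_s: 12.05
ee_pos: [482.4, 8.9, 95.8]
ee_rot: [180.0, -0.5, 2.7]
force: [0.7, 0.5, 0.8]
gripper_width: 10.8
gripper_force: 0.0
```

Request:
apply_moves --delta_pos '[[-0.05,0.3,0],[-0.05,0.65,0],[-0.05,0.99,0],[-0.05,0.99,0]]' --rot '[[0,0,-0.015],[0,0,-0.015],[0,0,-0.015],[0,0,-0.015]]' --hand '[1,1,1,1]'

```text
time_s: 12.38
ee_pos: [473.4, 133.4, 91.7]
ee_rot: [-179.8, -0.1, 1.7]
force: [0.4, -0.8, -0.2]
gripper_width: 37.4
gripper_force: 0.0
```

Request:
apply_moves --delta_pos '[[-0.05,0.3,0],[-0.05,0.65,0],[-0.05,0.99,0],[-0.05,0.99,0]]' --rot '[[0,0,-0.015],[0,0,-0.015],[0,0,-0.015],[0,0,-0.015]]' --hand '[1,1,1,1]'

```text
time_s: 12.72
ee_pos: [467.9, 252.5, 91.6]
ee_rot: [-179.8, -0.2, 0.4]
force: [1.1, 0.9, -0.5]
gripper_width: 64.5
gripper_force: 0.0
```

Request:
apply_moves --delta_pos '[[-0.05,0.3,0],[-0.05,0.65,0],[-0.05,0.99,0],[-0.05,0.99,0],[-0.05,0.99,0],[-0.05,0.99,0]]' --rot '[[0,0,-0.015],[0,0,-0.015],[0,0,-0.015],[0,0,-0.015],[0,0,-0.015],[0,0,-0.015]]' --hand '[1,1,1,1,1,1]'

```text
time_s: 13.22
ee_pos: [460.7, 364.1, 90.9]
ee_rot: [179.9, 0.1, -1.1]
force: [-0.4, -0.4, -0.4]
gripper_width: 91.2
gripper_force: 0.0
```

```bash
python3 - <<'E'
from h import *
f=grab();t,s=f["top"],f["scene"];e=env.state()
print(e["ee_pos"],e["ee_rot"],e["force"],e["gripper_width"])
print("180",fit([s],"180",(480,8,3),14),fit([t],"180",(480,8,3),14))
print("130",fit([s],"130",(460,367,-1.5),0),fit([t],"130",(460,367,-1.5),0))
for n,d in [("130",d) for d in spotter.landmark_of(s,"packer_130_mid")]: print(onz(s,d["position"],10),d["score"])
a=t["pixels"][180:310,70:340,::-1].copy(); b=s["pixels"][120:270,230:480,::-1].copy()
for im,f_,o in((a,t,(70,180)),(b,s,(230,120))):
  pass
def ov(f_,im,o,k):
  im=cv2.resize(im,None,fx=k,fy=k)
  for m,p,z in(("180",(480,8,.047),14),("130",(460,367,-.026),0),("slab",(480,8,.047),0)):
    cv2.polylines(im,[np.round((poly(f_,M[m],p,z)-o+.5)*k).astype(int)],True,(0,0,255),1)
  return cv2.resize(im,(700,int(700*im.shape[0]/im.shape[1])))
im=ov(t,a,(70,180),3); im2=ov(s,b,(230,120),3)
cv2.imwrite("pics/e.png",cv2.resize(np.vstack([im,im2]),(560,600)))
E
```

```text
[461.01319479 363.51925585  91.29355049] [ 1.79929446e+02  5.13504507e-02 -1.23582787e+00] [0.00113685 0.00883864 0.27526523] 91.24391883144446
180 [ 4.7845e+02  4.0000e+00 -1.1000e-01  1.3000e-01] [4.7546e+02 1.5560e+01 4.0000e-01 4.0000e-01]
130 [ 4.4237e+02  3.7042e+02 -1.2400e+00  1.6000e-01] [ 4.6022e+02  3.6698e+02 -3.1600e+00  8.0000e-02]
[456.30100084 371.61139334  10.        ] 0.59
```

View pics/e.png

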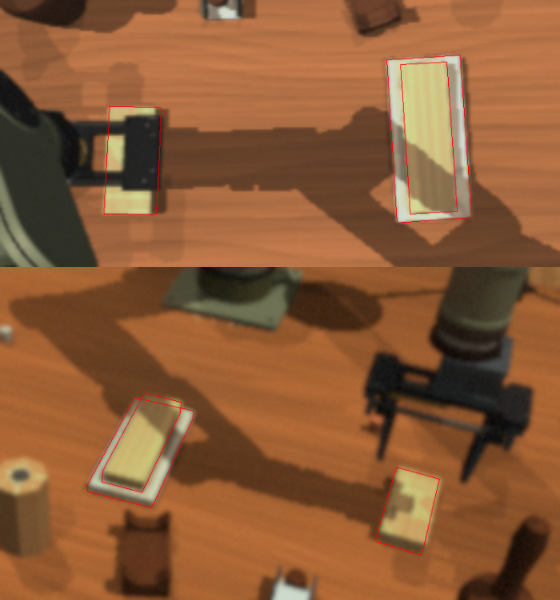

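The overlay fits: the 180 board sits on the slab, in line and centred, and the 130 board is at (460,367) under the open gripper. Grasping it now.

Request:
apply_moves --delta_pos '[[0,0.025,-0.2],[0,0.025,-0.4],[0,0.025,-0.58],[0,0.025,-0.66],[0,0.025,-0.71],[0,0.025,-0.725],[0,0.025,-0.725],[0,0.025,-0.725]]' --rot '[[0,0,0],[0,0,0],[0,0,0],[0,0,0],[0,0,0],[0,0,0],[0,0,0],[0,0,0]]' --hand '[1,1,1,1,1,1,1,1]'

```text
time_s: 14.03
ee_pos: [461.9, 368.7, 5.7]
ee_rot: [-179.9, -0.1, -1.2]
force: [-0.6, 0.4, 0.5]
gripper_width: 91.2
gripper_force: 0.0
```

Request:
apply_moves --delta_pos '[[0,0,0],[0,0,0],[0,0,0],[0,0,0],[0,0,0],[0,0,0],[0,0,0],[0,0,0]]' --rot '[[0,0,0],[0,0,0],[0,0,0],[0,0,0],[0,0,0],[0,0,0],[0,0,0],[0,0,0]]' --hand '[0.3,0.3,0.3,0.3,0.3,0.3,0.3,0.3]' --newtons 40

```text
time_s: 14.7
ee_pos: [461.2, 368.4, 4.7]
ee_rot: [180.0, -0.0, -1.2]
force: [-0.3, -0.2, 2.2]
gripper_width: 55.4
gripper_force: 40.0
```

Request:
apply_moves --delta_pos '[[0,0,0.1],[0,0,0.2],[0,0,0.4],[0,0,0.6],[0,0,0.8],[0,0,0.8],[0,0,0.8]]' --rot '[[0,0,0],[0,0,0],[0,0,0],[0,0,0],[0,0,0],[0,0,0],[0,0,0]]' --hand '[0.3,0.3,0.3,0.3,0.3,0.3,0.3]'

```text
time_s: 15.28
ee_pos: [461.7, 368.7, 101.5]
ee_rot: [-179.9, -0.1, -1.2]
force: [-0.7, 0.3, -1.1]
gripper_width: 56.1
gripper_force: 40.0
```

Request:
apply_moves --delta_pos '[[0.04,-0.25,0],[0.04,-0.5,0],[0.04,-0.75,0],[0.04,-0.75,0]]' --rot '[[0,0,0.011],[0,0,0.011],[0,0,0.011],[0,0,0.011]]' --hand '[0.3,0.3,0.3,0.3]'

```text
time_s: 15.62
ee_pos: [463.5, 273.1, 98.3]
ee_rot: [179.7, 0.3, -0.4]
force: [-0.4, -0.2, -0.8]
gripper_width: 56.0
gripper_force: 40.0
```

Request:
apply_moves --delta_pos '[[0.04,-0.25,0],[0.04,-0.5,0],[0.04,-0.75,0],[0.04,-0.75,0]]' --rot '[[0,0,0.011],[0,0,0.011],[0,0,0.011],[0,0,0.011]]' --hand '[0.3,0.3,0.3,0.3]'

```text
time_s: 15.95
ee_pos: [468.7, 184.1, 98.7]
ee_rot: [179.8, 0.3, 0.6]
force: [-0.4, 0.1, -1.1]
gripper_width: 55.4
gripper_force: 40.0
```

Request:
apply_moves --delta_pos '[[0.04,-0.25,0],[0.04,-0.5,0],[0.04,-0.75,0],[0.04,-0.75,0]]' --rot '[[0,0,0.011],[0,0,0.011],[0,0,0.011],[0,0,0.011]]' --hand '[0.3,0.3,0.3,0.3]'

```text
time_s: 16.28
ee_pos: [474.3, 95.0, 99.2]
ee_rot: [179.9, 0.2, 1.5]
force: [0.4, -0.1, -1.2]
gripper_width: 56.0
gripper_force: 40.0
```

Request:
apply_moves --delta_pos '[[0.04,-0.25,0],[0.04,-0.5,0],[0.04,-0.75,0],[0.04,-0.75,0],[0.04,-0.75,0],[0.04,-0.75,0],[0.04,-0.75,0],[0.04,-0.75,0]]' --rot '[[0,0,0.011],[0,0,0.011],[0,0,0.011],[0,0,0.011],[0,0,0.011],[0,0,0.011],[0,0,0.011],[0,0,0.011]]' --hand '[0.3,0.3,0.3,0.3,0.3,0.3,0.3,0.3]'

```text
time_s: 16.95
ee_pos: [480.3, 9.5, 100.3]
ee_rot: [-180.0, 0.0, 2.7]
force: [0.4, 0.3, -0.5]
gripper_width: 55.8
gripper_force: 40.0
```

Request:
apply_moves --delta_pos '[[0.004,-0.01,-0.2],[0.004,-0.01,-0.38],[0.004,-0.01,-0.45],[0.004,-0.01,-0.48],[0.004,-0.01,-0.495],[0.004,-0.01,-0.51],[0.004,-0.01,-0.515],[0.004,-0.01,-0.515],[0.004,-0.01,-0.515]]' --rot '[[0,0,0],[0,0,0],[0,0,0],[0,0,0],[0,0,0],[0,0,0],[0,0,0],[0,0,0],[0,0,0]]' --hand '[0.3,0.3,0.3,0.3,0.3,0.3,0.3,0.3,0.3]'

```text
time_s: 17.7
ee_pos: [481.3, 7.1, 39.4]
ee_rot: [180.0, -0.1, 2.6]
force: [-0.2, 0.4, -0.7]
gripper_width: 55.8
gripper_force: 40.0
```

Request:
apply_moves --delta_pos '[[0,0,0],[0,0,0],[0,0,0],[0,0,0],[0,0,0],[0,0,0.1],[0,0,0.3],[0,0,0.4],[0,0,0.4]]' --rot '[[0,0,0],[0,0,0],[0,0,0],[0,0,0],[0,0,0],[0,0,0],[0,0,0],[0,0,0],[0,0,0]]' --hand '[0.85,0.85,0.85,0.85,0.85,0.85,0.85,0.85,0.85]'

```text
time_s: 18.45
ee_pos: [482.9, 7.1, 89.2]
ee_rot: [180.0, -0.3, 2.6]
force: [0.0, -0.3, 0.0]
gripper_width: 77.5
gripper_force: 0.0
```

Request:
apply_moves --delta_pos '[[0,0,0],[0,0,0],[0,0,0],[0,0,0],[0,0,0],[0,0,0],[0,0,-0.1],[0,0,-0.2],[0,0,-0.24],[0,0,-0.24]]' --rot '[[0,0,0],[0,0,0],[0,0,0],[0,0,0],[0,0,0],[0,0,0],[0,0,0],[0,0,0],[0,0,0],[0,0,0]]' --hand '[0,0,0,0,0,0,0,0,0,0]'

```text
time_s: 19.28
ee_pos: [479.8, 7.1, 56.8]
ee_rot: [-180.0, 0.2, 2.6]
force: [0.3, -0.0, 0.7]
gripper_width: 13.9
gripper_force: 0.0
```

```bash
python3 - <<'E'
from h import *
f=grab();t,s=f["top"],f["scene"];e=env.state()
print(e["ee_pos"],e["ee_rot"],e["force"],e["gripper_width"])
def ov(f_,o,w,k):
  im=cv2.resize(f_["pixels"][o[1]:o[1]+w[1],o[0]:o[0]+w[0],::-1],None,fx=k,fy=k)
  for m,p,z in(("180",(480,8,.047),14),("130",(480,8,.047),34),("slab",(480,8,.047),0)):
    cv2.polylines(im,[np.round((poly(f_,M[m],p,z)-o+.5)*k).astype(int)],True,(0,0,255),1)
  return im
cv2.imwrite("pics/f.png",np.hstack([ov(t,(220,180),(100,130),4),ov(s,(240,130),(100,130),4)]))
E
```

```text
[480.93627844   7.13266042  58.04087611] [1.79996318e+02 6.03702906e-03 2.62269263e+00] [-0.13364823 -0.47258353 -0.08368888] 5.832383495733413
```

View pics/f.png

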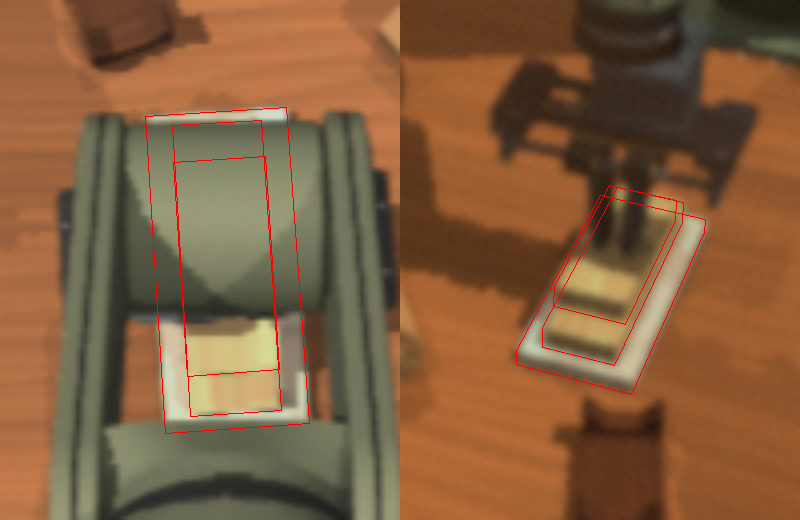

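Both boards lie on the slab, centred within a few mm. Pressing.

Request:
apply_moves --delta_pos '[[0,0,-0.015],[0,0,-0.03],[0,0,-0.04],[0,0,-0.05],[0,0,-0.05],[0,0,-0.05]]' --rot '[[0,0,0],[0,0,0],[0,0,0],[0,0,0],[0,0,0],[0,0,0]]' --hand '[0,0,0,0,0,0]'

```text
time_s: 19.88
ee_pos: [481.3, 7.1, 54.2]
ee_rot: [180.0, -0.1, 2.6]
force: [-3.8, 0.5, 16.8]
gripper_width: 0.7
gripper_force: 8.3
```

Request:
apply_moves --delta_pos '[[0,0,0],[0,0,0.1],[0,0,0.3],[0,0,0.5],[0,0,0.8],[0,0,0.8],[0,0,0.8],[0,0,0.8]]' --rot '[[0,0,0],[0,0,0],[0,0,0],[0,0,0],[0,0,0],[0,0,0],[0,0,0],[0,0,0]]' --hand '[0,0,0,0,1,1,1,1]'

```text
time_s: 20.55
ee_pos: [480.3, 7.1, 147.7]
ee_rot: [180.0, 0.0, 2.6]
force: [0.2, 0.6, -0.8]
gripper_width: 24.0
gripper_force: 0.0
```

```bash
python3 - <<'E'
from h import *
f=grab();t,s=f["top"],f["scene"];e=env.state()
print(e["ee_pos"],e["ee_rot"],e["force"],e["gripper_width"])
def ov(f_,o,w,k):
  im=cv2.resize(f_["pixels"][o[1]:o[1]+w[1],o[0]:o[0]+w[0],::-1],None,fx=k,fy=k)
  for m,p,z in(("cradle",(668,80,np.radians(19)),0),("blank",(692.5,-70,0.03),0)):
    cv2.polylines(im,[np.round((poly(f_,M[m],p,z)-o+.5)*k).astype(int)],True,(0,0,255),1)
  return im
cv2.imwrite("pics/g.png",np.hstack([ov(t,(210,130),(130,80),3),ov(s,(220,200),(130,80),3)]))
for q in("cradle_mid","cradle_axis","blank_mid"):
  r=[spotter.landmark_of(x,q) for x in(t,s)]
  if all(r):print(q,tri([t,s],[a[0]["position"] for a in r]))
E
```

```text
[479.76661851   7.13665676 146.72567821] [-1.79996096e+02  1.60362414e-01  2.62320673e+00] [-1.4208733   0.01710389  0.41765572] 32.60027469659166
cradle_mid (array([668.14242678,  90.64614744,  12.12117216]), np.float64(6.076215097217255))
cradle_axis (array([667.45072994,  83.73339909,  45.53054888]), np.float64(4.545237609187816))
```

View pics/g.png

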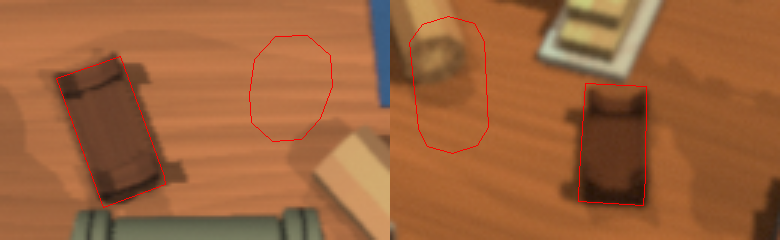

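The cradle outline fits at (668,81), yaw 19°. The blank has been knocked over and now lies near the slab. I'll fetch the cradle first.

Request:
apply_moves --delta_pos '[[0.3,0.1,0],[0.6,0.2,0],[0.785,0.308,0],[0.785,0.308,0]]' --rot '[[0,0,0.05],[0,0,0.095],[0,0,0.095],[0,0,0.095]]' --hand '[1,1,1,1]'

```text
time_s: 21.28
ee_pos: [579.6, 46.0, 147.5]
ee_rot: [-180.0, -0.2, 10.9]
force: [0.5, 0.7, 0.1]
gripper_width: 82.7
gripper_force: 0.0
```

Request:
apply_moves --delta_pos '[[0.3,0.1,0],[0.6,0.2,0],[0.785,0.308,0],[0.785,0.308,-0.3],[0.785,0.308,-0.5],[0.785,0.308,-0.5],[0.785,0.308,-0.5]]' --rot '[[0,0,0.05],[0,0,0.095],[0,0,0.095],[0,0,0.095],[0,0,0.095],[0,0,0.095],[0,0,0.095]]' --hand '[1,1,1,1,1,1,1]'

```text
time_s: 21.87
ee_pos: [667.8, 80.8, 86.5]
ee_rot: [-180.0, 0.2, 18.9]
force: [-0.3, 0.1, 0.2]
gripper_width: 91.1
gripper_force: 0.0
```

```bash
python3 - <<'E'
from h import *
f=grab();t,s=f["top"],f["scene"];e=env.state()
print(e["ee_pos"],e["ee_rot"],e["gripper_width"])
k=2.8
def ov(f_,o,w):
  return cv2.resize(f_["pixels"][o[1]:o[1]+w[1],o[0]:o[0]+w[0],::-1],None,fx=k,fy=k)
cv2.imwrite("pics/i.png",np.hstack([ov(t,(220,130),(140,170)),ov(s,(210,150),(140,170))]))
for x in(t,s): print([(d["score"],d["position"]) for d in spotter.landmark_of(x,"blank_mid")],[(d["score"],d["box"]) for d in spotter.trace(x,"blank_mid")])
E
```

```text
[669.99482042  80.92478147  89.68172331] [ 1.79960563e+02 -1.40852420e-01  1.89386488e+01] 91.2255556875212
[(0.74, [336.3, 194.0])] [(0.84, [338.4, 195.3, 47.0, 50.0])]
[(0.96, [230.4, 210.0])] [(0.6, [231.3, 207.9, 28.7, 33.1])]
```

View pics/i.png

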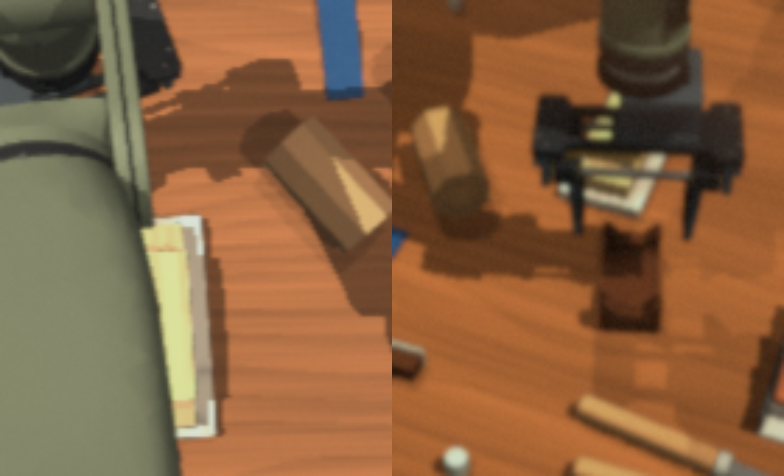

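The blank lies on its side clear of the slab (top px 336,194) and the gripper is astride the cradle. Descending to grasp.

Request:
apply_moves --delta_pos '[[-0.01,0,-0.2],[-0.01,0,-0.4],[-0.01,0,-0.55],[-0.01,0,-0.64],[-0.01,0,-0.68],[-0.01,0,-0.69],[-0.01,0,-0.69],[-0.01,0,-0.69]]' --rot '[[0,0,0],[0,0,0],[0,0,0],[0,0,0],[0,0,0],[0,0,0],[0,0,0],[0,0,0]]' --hand '[1,1,1,1,1,1,1,1]'

```text
time_s: 22.83
ee_pos: [669.1, 81.1, 6.6]
ee_rot: [180.0, -0.1, 19.0]
force: [-0.3, 0.3, 0.8]
gripper_width: 91.2
gripper_force: 0.0
```

Request:
apply_moves --delta_pos '[[0,0,0],[0,0,0],[0,0,0],[0,0,0],[0,0,0],[0,0,0],[0,0,0],[0,0,0],[0,0,0]]' --rot '[[0,0,0],[0,0,0],[0,0,0],[0,0,0],[0,0,0],[0,0,0],[0,0,0],[0,0,0],[0,0,0]]' --hand '[0.3,0.3,0.3,0.3,0.3,0.3,0.3,0.3,0.3]' --newtons 40

```text
time_s: 23.58
ee_pos: [668.0, 81.3, 5.3]
ee_rot: [-180.0, -0.0, 18.9]
force: [-0.4, 0.4, 1.2]
gripper_width: 55.9
gripper_force: 40.0
```

Request:
apply_moves --delta_pos '[[0,0,0.1],[0,0,0.2],[0,0,0.4],[0,0,0.6],[0,0,0.8],[0,0,0.98],[0,0,0.98],[0,0,0.98],[0,0,0.98]]' --rot '[[0,0,0],[0,0,0],[0,0,0],[0,0,0],[0,0,0],[0,0,0],[0,0,0],[0,0,0],[0,0,0]]' --hand '[0.3,0.3,0.3,0.3,0.3,0.3,0.3,0.3,0.3]'

```text
time_s: 24.33
ee_pos: [667.1, 80.9, 121.8]
ee_rot: [-180.0, 0.1, 19.0]
force: [0.3, 0.2, -2.1]
gripper_width: 55.9
gripper_force: 40.0
```

Request:
apply_moves --delta_pos '[[-0.3,-0.1,0],[-0.6,-0.2,0],[-0.78,-0.306,0],[-0.78,-0.306,0]]' --rot '[[0,0,-0.05],[0,0,-0.095],[0,0,-0.095],[0,0,-0.095]]' --hand '[0.3,0.3,0.3,0.3]'

```text
time_s: 24.67
ee_pos: [567.4, 42.4, 120.3]
ee_rot: [-180.0, 0.6, 10.7]
force: [0.2, -0.1, -2.3]
gripper_width: 55.5
gripper_force: 40.0
```

Request:
apply_moves --delta_pos '[[-0.3,-0.1,0],[-0.6,-0.2,0],[-0.77,-0.306,0],[-0.77,-0.306,0],[-0.77,-0.306,0],[-0.77,-0.306,0],[-0.77,-0.306,0]]' --rot '[[0,0,-0.05],[0,0,-0.095],[0,0,-0.095],[0,0,-0.095],[0,0,-0.095],[0,0,-0.095],[0,0,-0.095]]' --hand '[0.3,0.3,0.3,0.3,0.3,0.3,0.3]'

```text
time_s: 25.25
ee_pos: [483.3, 7.9, 122.4]
ee_rot: [-180.0, -0.0, 2.6]
force: [0.4, 0.8, -1.9]
gripper_width: 55.5
gripper_force: 40.0
```

```bash
python3 - <<'E'
from h import *
f=grab();t,s=f["top"],f["scene"];e=env.state()
print(e["ee_pos"],e["ee_rot"],e["gripper_width"],e["force"])
z=e["ee_pos"][2]-5.3
def ov(f_,o,w,k):
  im=cv2.resize(f_["pixels"][o[1]:o[1]+w[1],o[0]:o[0]+w[0],::-1],None,fx=k,fy=k)
  for m,p,z_ in(("cradle",(481,7.5,np.radians(2.7)),z),("130",(480,8,.047),34)):
    cv2.polylines(im,[np.round((poly(f_,M[m],p,z_)-o+.5)*k).astype(int)],True,(0,0,255),1)
  return im
cv2.imwrite("pics/j.png",np.hstack([ov(t,(220,150),(110,150),3.5),ov(s,(240,110),(110,150),3.5)]))
E
```

```text
[483.00617971   7.95704273 122.44102017] [ 1.79998867e+02 -5.44825838e-04  2.65866134e+00] 55.31352997447525 [-0.04050945 -0.29007816 -2.46130073]
```

View pics/j.png

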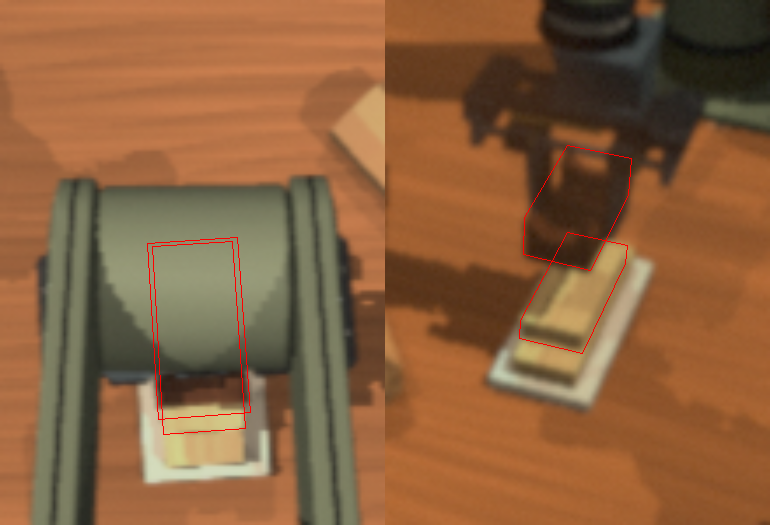

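Cradle is aligned over the stack; both boards sit square. Placing, then pressing.

Request:
apply_moves --delta_pos '[[-0.012,0,-0.2],[-0.012,0,-0.38],[-0.012,0,-0.46],[-0.012,0,-0.49],[-0.012,0,-0.505],[-0.012,0,-0.52],[-0.012,0,-0.528],[-0.012,0,-0.528],[-0.012,0,-0.528]]' --rot '[[0,0,0],[0,0,0],[0,0,0],[0,0,0],[0,0,0],[0,0,0],[0,0,0],[0,0,0],[0,0,0]]' --hand '[0.3,0.3,0.3,0.3,0.3,0.3,0.3,0.3,0.3]'

```text
time_s: 26.1
ee_pos: [481.1, 7.6, 60.1]
ee_rot: [180.0, -0.1, 2.6]
force: [0.2, 0.8, -1.8]
gripper_width: 55.8
gripper_force: 40.0
```

Request:
apply_moves --delta_pos '[[0,0,0],[0,0,0],[0,0,0],[0,0,0],[0,0,0],[0,0,0.1],[0,0,0.3],[0,0,0.5],[0,0,0.5]]' --rot '[[0,0,0],[0,0,0],[0,0,0],[0,0,0],[0,0,0],[0,0,0],[0,0,0],[0,0,0],[0,0,0]]' --hand '[0.85,0.85,0.85,0.85,0.85,0.85,0.85,0.85,0.85]'

```text
time_s: 26.85
ee_pos: [483.7, 7.6, 123.5]
ee_rot: [180.0, -0.5, 2.6]
force: [0.3, 0.1, 0.5]
gripper_width: 77.6
gripper_force: 0.0
```

Request:
apply_moves --delta_pos '[[0,0,0],[0,0,0],[0,0,0],[0,0,0],[0,0,0],[0,0,0],[0,0,-0.1],[0,0,-0.25],[0,0,-0.35],[0,0,-0.35]]' --rot '[[0,0,0],[0,0,0],[0,0,0],[0,0,0],[0,0,0],[0,0,0],[0,0,0],[0,0,0],[0,0,0],[0,0,0]]' --hand '[0,0,0,0,0,0,0,0,0,0]'

```text
time_s: 27.68
ee_pos: [478.5, 7.6, 75.1]
ee_rot: [-180.0, 0.3, 2.6]
force: [-0.6, -0.3, -0.4]
gripper_width: 13.8
gripper_force: 0.0
```

```bash
python3 - <<'E'
from h import *
e=env.state();print(e["ee_pos"],e["gripper_width"],e["force"])
E
```

```text
[478.5412556    7.6183626   75.10681971] 13.780996183005291 [-0.62373998 -0.29165251 -0.40943649]
```

Request:
apply_moves --delta_pos '[[0,0,0],[0,0,-0.02],[0,0,-0.035],[0,0,-0.05],[0,0,-0.06],[0,0,-0.06],[0,0,-0.06]]' --rot '[[0,0,0],[0,0,0],[0,0,0],[0,0,0],[0,0,0],[0,0,0],[0,0,0]]' --hand '[0,0,0,0,0,0,0]'

```text
time_s: 28.27
ee_pos: [481.2, 7.6, 72.3]
ee_rot: [180.0, -0.1, 2.6]
force: [-2.7, 0.7, 12.1]
gripper_width: 0.6
gripper_force: 6.3
```

Request:
apply_moves --delta_pos '[[0,0,0],[0,0,0.1],[0,0,0.3],[0,0,0.6],[0,0,0.98],[0,0,0.98],[0,0,0.98],[0,0,0.98]]' --rot '[[0,0,0],[0,0,0],[0,0,0],[0,0,0],[0,0,0],[0,0,0],[0,0,0],[0,0,0]]' --hand '[0,0,0,0,0,1,1,1]'

```text
time_s: 28.93
ee_pos: [480.3, 7.6, 187.8]
ee_rot: [180.0, -0.0, 2.6]
force: [-0.8, 0.1, -0.1]
gripper_width: 17.9
gripper_force: 0.0
```

```bash
cat >> h.py <<'E'
# blank lying on its side on z=0, flat up, axis along x
a_=np.radians(22.5+45*np.arange(8));r_=30/np.cos(np.pi/8)
M["lying"]=np.array([[x,r_*np.cos(t),30+r_*np.sin(t)] for t in a_ for x in(-55,55)])
E
python3 - <<'E'
from h import *
f=grab();t,s=f["top"],f["scene"];e=env.state()
print(e["ee_pos"],e["ee_rot"],e["gripper_width"])
r=[spotter.landmark_of(x,"blank_mid") for x in(t,s)];print(tri([t,s],[a[0]["position"] for a in r]))
X=tri([t,s],[a[0]["position"] for a in r])[0]
B=min((fit([t,s],"lying",(X[0],X[1],y)) for y in(25,40,55)),key=lambda v:v[3]);print(B,fit([t],"lying",B[:3]),fit([s],"lying",B[:3]))
print("cr",fit([s],"cradle",(481,8,2.7),54))
def ov(f_,o,w,k):
  im=cv2.resize(f_["pixels"][o[1]:o[1]+w[1],o[0]:o[0]+w[0],::-1],None,fx=k,fy=k)
  for m,p,z_ in(("cradle",(481,7.5,np.radians(2.7)),54),("lying",(B[0],B[1],np.radians(B[2])),0)):
    cv2.polylines(im,[np.round((poly(f_,M[m],p,z_)-o+.5)*k).astype(int)],True,(0,0,255),1)
  return im
cv2.imwrite("pics/k.png",np.hstack([ov(t,(230,150),(140,150),2.8),ov(s,(200,140),(140,150),2.8)]))
E
```

```text
[479.43991438   7.59984334 186.37033113] [-1.79998037e+02  1.74930489e-01  2.62238020e+00] 25.622332199031273
(array([ 607.99288238, -146.13187541,   25.50487877]), np.float64(3.9787464773949983))
[ 6.0736e+02 -1.5247e+02  3.9820e+01  1.8000e-01] [ 5.9684e+02 -1.6241e+02  4.0800e+01  1.5000e-01] [ 5.9928e+02 -1.4951e+02  3.9680e+01  1.7000e-01]
cr [4.8457e+02 9.2600e+00 4.2300e+00 2.2000e-01]
```

View pics/k.png

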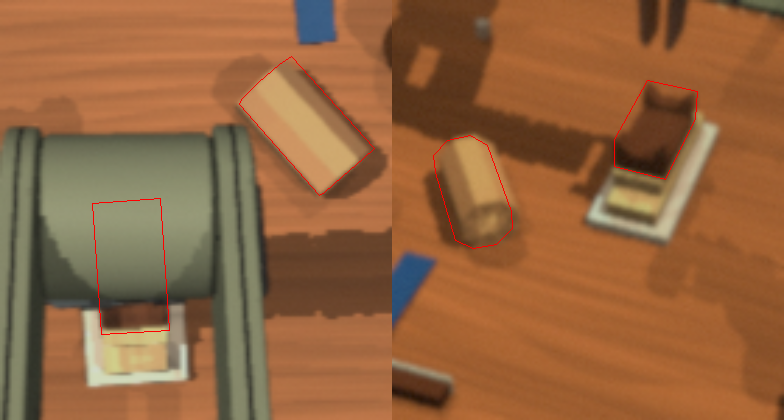

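The cradle is seated and pressed (12 N). The blank's lying-prism fit at (607,-152), yaw 40° matches in both views. Going for it.

Request:
apply_moves --delta_pos '[[0.2,-0.25,0],[0.4,-0.5,0],[0.533,-0.667,0],[0.533,-0.667,0]]' --rot '[[0,0,0.08],[0,0,0.16],[0,0,0.216],[0,0,0.216]]' --hand '[1,1,1,1]'

```text
time_s: 29.47
ee_pos: [547.1, -75.8, 186.2]
ee_rot: [179.9, 0.0, 21.2]
force: [0.4, 1.0, 0.1]
gripper_width: 60.0
gripper_force: 0.0
```

Request:
apply_moves --delta_pos '[[0.2,-0.25,0],[0.4,-0.5,0],[0.533,-0.667,0],[0.533,-0.667,-0.3],[0.533,-0.667,-0.6],[0.533,-0.667,-0.7],[0.533,-0.667,-0.7],[0.533,-0.667,-0.7]]' --rot '[[0,0,0.08],[0,0,0.16],[0,0,0.216],[0,0,0.216],[0,0,0.216],[0,0,0.216],[0,0,0.216],[0,0,0.216]]' --hand '[1,1,1,1,1,1,1,1]'

```text
time_s: 30.13
ee_pos: [607.7, -151.9, 102.6]
ee_rot: [-179.9, 0.1, 39.7]
force: [0.6, -1.1, 0.7]
gripper_width: 91.5
gripper_force: 0.0
```

```bash
python3 - <<'E'
from h import *
f=grab();t,s=f["top"],f["scene"];e=env.state()
print(e["ee_pos"],e["ee_rot"],e["gripper_width"])
B=(607.4,-152.5,39.8);c=(481,7.5,2.7)
print(fit([s],"lying",B),fit([t],"cradle",c,54),fit([s],"cradle",c,54),fit([t,s],"cradle",c,54))
def ov(f_,o,w,k):
  im=cv2.resize(f_["pixels"][o[1]:o[1]+w[1],o[0]:o[0]+w[0],::-1],None,fx=k,fy=k)
  for m,p,z_ in(("cradle",(481,7.5,np.radians(2.7)),54),("lying",(B[0],B[1],np.radians(B[2])),0)):
    cv2.polylines(im,[np.round((poly(f_,M[m],p,z_)-o+.5)*k).astype(int)],True,(0,0,255),1)
  return im
cv2.imwrite("pics/l.png",np.hstack([ov(t,(240,150),(130,140),3),ov(s,(200,130),(130,140),3)]))
E
```

```text
[ 609.36309936 -152.36025954  105.07546267] [ 1.79889760e+02 -7.89091024e-02  3.97500520e+01] 91.07668473232607
[ 6.0613e+02 -1.4395e+02  4.0590e+01  1.2000e-01] [4.8368e+02 8.2800e+00 3.7000e+00 5.0000e-02] [4.8315e+02 8.9500e+00 5.9000e+00 2.5000e-01] [4.8313e+02 8.2900e+00 4.2300e+00 1.6000e-01]
```

View pics/l.png

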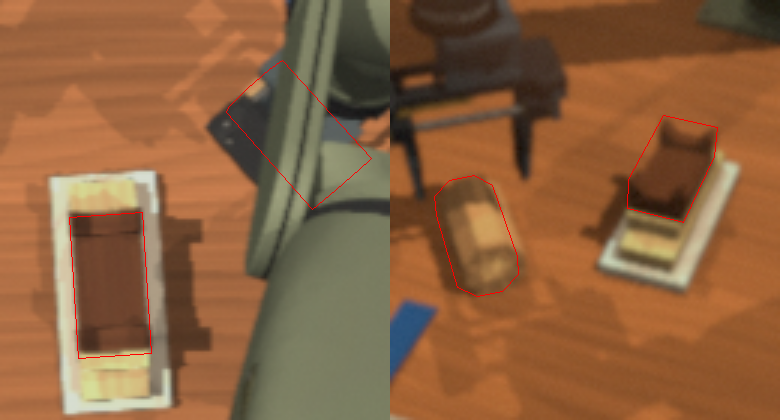

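Cradle lies centred and in line, and the blank is unmoved under the open gripper. Grasping.

Request:
apply_moves --delta_pos '[[-0.012,0,-0.2],[-0.012,0,-0.4],[-0.012,0,-0.58],[-0.012,0,-0.68],[-0.012,0,-0.74],[-0.012,0,-0.74],[-0.012,0,-0.74]]' --rot '[[0,0,0],[0,0,0],[0,0,0],[0,0,0],[0,0,0],[0,0,0],[0,0,0]]' --hand '[1,1,1,1,1,1,1]'

```text
time_s: 30.82
ee_pos: [608.0, -152.6, 16.1]
ee_rot: [179.9, -0.1, 39.8]
force: [0.5, -0.4, 0.7]
gripper_width: 91.5
gripper_force: 0.0
```

Request:
apply_moves --delta_pos '[[0,0,0],[0,0,0],[0,0,0],[0,0,0],[0,0,0],[0,0,0],[0,0,0],[0,0,0],[0,0,0]]' --rot '[[0,0,0],[0,0,0],[0,0,0],[0,0,0],[0,0,0],[0,0,0],[0,0,0],[0,0,0],[0,0,0]]' --hand '[0.3,0.3,0.3,0.3,0.3,0.3,0.3,0.3,0.3]' --newtons 40

```text
time_s: 31.57
ee_pos: [606.9, -152.3, 15.3]
ee_rot: [-180.0, -0.0, 39.7]
force: [-1.6, 2.3, 5.8]
gripper_width: 60.1
gripper_force: 40.0
```

Request:
apply_moves --delta_pos '[[0,0,0.1],[0,0,0.2],[0,0,0.4],[0,0,0.6],[0,0,0.8],[0,0,0.98],[0,0,0.98],[0,0,0.98]]' --rot '[[0,0,0],[0,0,0],[0,0,0],[0,0,0],[0,0,0],[0,0,0],[0,0,0],[0,0,0]]' --hand '[0.3,0.3,0.3,0.3,0.3,0.3,0.3,0.3]'

```text
time_s: 32.23
ee_pos: [608.0, -152.9, 134.4]
ee_rot: [179.8, -0.1, 39.7]
force: [-1.1, 0.2, -2.3]
gripper_width: 59.7
gripper_force: 40.0
```

```bash
python3 - <<'E'
from h import *
f=grab();t,s=f["top"],f["scene"];e=env.state()
print(e["ee_pos"],e["ee_rot"],e["gripper_width"],e["force"])
z=e["ee_pos"][2]-15.5
print(fit([s],"lying",(*e["ee_pos"][:2],39.8),z),[d["score"] for d in spotter.landmark_of(s,"blank_mid")])
d=spotter.landmark_of(s,"blank_mid")
if d: print(onz(s,d[0]["position"],z+30))
E
```

```text
[ 606.21113923 -152.35456525  131.48886519] [-1.79915075e+02  7.45261857e-02  3.97505744e+01] 59.655075170092125 [-0.52172331 -0.11978325 -2.68247229]
[ 6.0172e+02 -1.5356e+02  3.5820e+01  1.2000e-01] [0.85]
[ 608.97798412 -151.33463716  145.98886519]
```

Request:
apply_moves --delta_pos '[[-0.2,0.25,0.1],[-0.4,0.5,0.1],[-0.519,0.669,0.1],[-0.519,0.669,0.1]]' --rot '[[0,0,-0.07],[0,0,-0.14],[0,0,-0.215],[0,0,-0.215]]' --hand '[0.3,0.3,0.3,0.3]'

```text
time_s: 32.77
ee_pos: [540.5, -68.7, 143.3]
ee_rot: [-179.7, 0.3, 21.2]
force: [-0.6, 0.7, -1.4]
gripper_width: 60.2
gripper_force: 40.0
```

Request:
apply_moves --delta_pos '[[-0.2,0.25,0],[-0.4,0.5,0],[-0.519,0.669,0],[-0.519,0.669,0],[-0.519,0.669,0],[-0.519,0.669,0],[-0.519,0.669,0],[-0.519,0.669,0]]' --rot '[[0,0,-0.07],[0,0,-0.14],[0,0,-0.215],[0,0,-0.215],[0,0,-0.215],[0,0,-0.215],[0,0,-0.215],[0,0,-0.215]]' --hand '[0.3,0.3,0.3,0.3,0.3,0.3,0.3,0.3]'

```text
time_s: 33.43
ee_pos: [483.3, 7.3, 144.4]
ee_rot: [180.0, 0.0, 2.8]
force: [-0.2, 0.1, -1.8]
gripper_width: 59.8
gripper_force: 40.0
```

```bash
python3 - <<'E'
from h import *
f=grab();t,s=f["top"],f["scene"];e=env.state()
print(e["ee_pos"],e["ee_rot"],e["gripper_width"],e["force"])
z=e["ee_pos"][2]-15.3
B=(*e["ee_pos"][:2],2.7)
for w in (t,s):
  d=spotter.landmark_of(w,"blank_mid")
  if d: print(onz(w,d[0]["position"],z+30))
def ov(f_,o,w,k):
  im=cv2.resize(f_["pixels"][o[1]:o[1]+w[1],o[0]:o[0]+w[0],::-1],None,fx=k,fy=k)
  for m,p,z_ in(("cradle",(482,8,np.radians(2.8)),54),("lying",(B[0],B[1],np.radians(B[2])),z)):
    cv2.polylines(im,[np.round((poly(f_,M[m],p,z_)-o+.5)*k).astype(int)],True,(0,0,255),1)
  return im
cv2.imwrite("pics/m.png",np.hstack([ov(t,(220,170),(120,140),3),ov(s,(230,90),(130,140),3)]))
E
```

```text
[483.00216742   7.43130935 144.38939514] [1.79988678e+02 8.33606237e-03 2.75611924e+00] 59.88723300358281 [-0.33204341  0.70281757 -1.40340281]
[486.396379    20.30881408 159.08939514]
```

View pics/m.png

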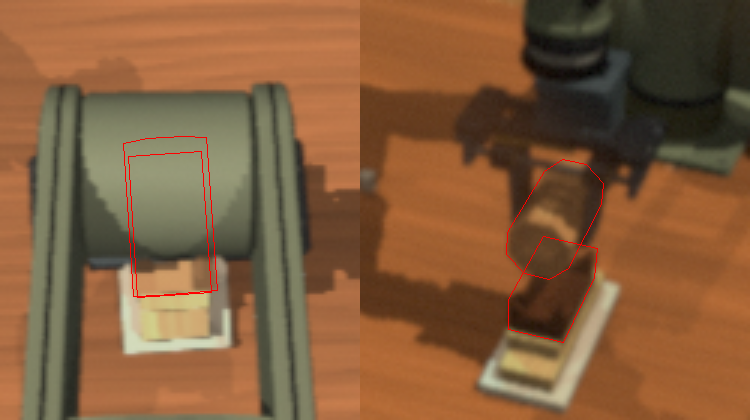

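Blank is in line above the cradle. Lowering into the notches.

Request:
apply_moves --delta_pos '[[-0.005,0.004,-0.15],[-0.005,0.004,-0.28],[-0.005,0.004,-0.33],[-0.005,0.004,-0.36],[-0.005,0.004,-0.38],[-0.005,0.004,-0.395],[-0.005,0.004,-0.402],[-0.005,0.004,-0.402],[-0.005,0.004,-0.402]]' --rot '[[0,0,0],[0,0,0],[0,0,0],[0,0,0],[0,0,0],[0,0,0],[0,0,0],[0,0,0],[0,0,0]]' --hand '[0.3,0.3,0.3,0.3,0.3,0.3,0.3,0.3,0.3]'

```text
time_s: 34.38
ee_pos: [482.2, 8.6, 96.8]
ee_rot: [180.0, -0.1, 2.8]
force: [0.9, 0.2, -1.1]
gripper_width: 59.6
gripper_force: 40.0
```

Request:
apply_moves --delta_pos '[[0,0,-0.008],[0,0,-0.008],[0,0,-0.008],[0,0,-0.008],[0,0,-0.008],[0,0,-0.008],[0,0,-0.008]]' --rot '[[0,0,0],[0,0,0],[0,0,0],[0,0,0],[0,0,0],[0,0,0],[0,0,0]]' --hand '[0.3,0.3,0.6,0.95,0.95,0.95,0.95]'

```text
time_s: 34.97
ee_pos: [481.9, 8.7, 95.4]
ee_rot: [-180.0, 0.0, 2.8]
force: [0.7, -0.4, 0.6]
gripper_width: 83.5
gripper_force: 0.0
```

Request:
apply_moves --delta_pos '[[0,0,0],[0,0,0.1],[0,0,0.3],[0,0,0.6],[0,0,0.95],[0,0,0.95],[0,0,0.95]]' --rot '[[0,0,0],[0,0,0],[0,0,0],[0,0,0],[0,0,0],[0,0,0],[0,0,0]]' --hand '[0.95,0.95,0.95,0.95,0.95,0.95,0.95]'

```text
time_s: 35.55
ee_pos: [483.4, 8.6, 211.8]
ee_rot: [180.0, -0.3, 2.8]
force: [-0.5, -0.7, -1.2]
gripper_width: 86.9
gripper_force: 0.0
```

Request:
apply_moves --delta_pos '[[0,0.3,0],[0,0.6,0],[0,0.98,0],[0,0.98,0]]' --rot '[[0,0,0],[0,0,0],[0,0,0],[0,0,0]]' --hand '[1,1,1,1]'

```text
time_s: 35.88
ee_pos: [480.8, 131.1, 207.7]
ee_rot: [-179.8, 0.2, 3.0]
force: [1.0, 0.2, 0.2]
gripper_width: 91.3
gripper_force: 0.0
```

Request:
apply_moves --delta_pos '[[0,0.3,0],[0,0.6,0],[0,0.98,0],[0,0.98,0],[0,0.98,0],[0,0.98,0]]' --rot '[[0,0,0],[0,0,0],[0,0,0],[0,0,0],[0,0,0],[0,0,0]]' --hand '[1,1,1,1,1,1]'

```text
time_s: 36.38
ee_pos: [481.1, 243.0, 208.0]
ee_rot: [179.9, 0.2, 2.9]
force: [0.8, -0.1, -0.5]
gripper_width: 91.4
gripper_force: 0.0
```

```bash
python3 - <<'E'
from h import *
f=grab();t,s=f["top"],f["scene"];e=env.state()
print(e["ee_pos"],e["gripper_width"],e["force"])
B=(482,8,2.8)
print(fit([t],"lying",B,80),fit([s],"lying",B,80),fit([t,s],"lying",B,80))
def ov(f_,o,w,k):
  im=cv2.resize(f_["pixels"][o[1]:o[1]+w[1],o[0]:o[0]+w[0],::-1],None,fx=k,fy=k)
  for m,p,z_ in(("slab",(480,8,.047),0),("lying",(B[0],B[1],np.radians(B[2])),80)):
    cv2.polylines(im,[np.round((poly(f_,M[m],p,z_)-o+.5)*k).astype(int)],True,(0,0,255),1)
  return im
cv2.imwrite("pics/n.png",np.hstack([ov(t,(230,180),(100,130),4),ov(s,(245,130),(100,130),4)]))
E
```

```text
[481.55041174 242.26966369 208.68096318] 91.24504840698192 [-0.06027073  0.43340206  0.49062545]
[4.821e+02 9.120e+00 1.000e+00 1.400e-01] [4.7072e+02 1.2990e+01 1.1130e+01 1.9000e-01] [4.8141e+02 9.8500e+00 3.9300e+00 2.2000e-01]
```

View pics/n.png

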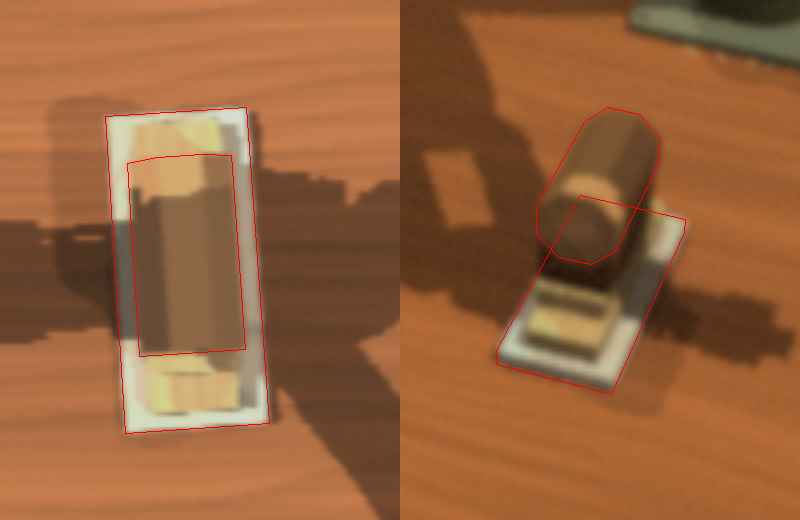

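The blank lies home and level in both notches with a flat facing up, at the modelled height and in line. The stack is centred and the gripper is clear. Handing in.

```bash
python3 -c "
from workcell import env
print(env.job_done())"
```

```text
the job is handed in; nothing more can be done
None
```

The riser is built from the two packers found (180 and 130 mm), each pressed down and the cradle set on top. The blank lies in both notches, the jar was never touched, and the job was handed in at about 36 s; it gave no verdict back.

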